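# Hang the rinsed probe can to dry

### The job

The long metal can has just been rinsed and lies in the sloping draining cradle. Turn it mouth down and put it over the tall peg to dry, all the way down so that its rim stands flat on the stand's round base, lowering it gently rather than letting it drop. Leave the short can where it stands.

Things in the scene. Friction and masses are not known exactly. Their poses are not given: they have to be found in the camera images.
- long_can: Aluminium can, a straight tube 44 mm across, 110 mm long, wall 2.5 mm (bore 39 mm), one end closed (4 mm thick), the other open; about 0.12 kg. Origin: middle of the closed end's outside; z runs along the can to the open mouth. At the start it lies loose in the cradle, mouth low (axis 20 degrees below level) and roughly towards the robot; its middle is 72 mm above the bench.
- cradle: Fixed draining cradle: two 8 mm steel rods under the can's length, at most 18 mm to either side of its axis, so the can's flanks are free. At the low end they turn up into a stop before the rim's lower part, reaching to 8 mm below the can's axis; the can lifts straight up and out. Foot 160 by 52 mm. Origin: centre of the foot's underside, below the can's middle; -x is the mouth side.
- tall_stand: Fixed drying stand: round grey base 80 mm across, 12 mm thick, with one upright white peg in its middle, 16 mm thick, tip tapered to 8 mm, 80 mm tall above the base (tip 92 mm above the bench). Origin: centre of the base's underside; z up. With the can fully home its closed end is 122 mm above the bench. A fixed bystander stand looks the same but its peg is only 30 mm tall.
- short_can: Bystander: aluminium can of the same 44 mm width but only 60 mm tall, loose, standing on the bench mouth up, beyond the stands and the cradle. Origin: middle of its closed underside; z up to the mouth.
There are look-alikes about, which are no part of the job. What is shaped like the long_can but pink or purple is not meant.

How it is judged:
By the outcome, as a careful person would: the job done as asked, in the order asked, and still so for the second after the job is handed in, with the robot touching nothing.
It also fails if it takes over 42 s, if anything falls off the work surface, if the arm or the gripper's body presses on something with over 40 N, if the wrist force passes 120 N, or if a joint passes its speed limit or range.

### The arm

A 7-joint arm with a two-finger parallel gripper is mounted at the origin on the work surface. World frame = base frame: x ahead of the robot, y to its left, z up, the work surface at z = 0. Lengths are in m, angles in rad, forces in N, time in s.
With the tool pointing down it reaches from about 0.425 to 1.025 m from the base axis. Payload 3.6 kg.
Tool frame: the origin (TCP) lies midway between the tips of the shut fingers; the grasp point (between the pads) lies 19 mm behind it (r.tcp_to_grasp is the distance from the TCP to the grasp point, in m); z points along the fingers, y is the line along which they close (so a half turn about z gives the same grasp; the last joint's range is limited). The gripper opens to 85 mm and grips with 20 to 120 N. Pads are 22 mm wide; open, the fingers measure 114 mm over their backs; the gripper's body (76 mm by 85 mm) begins 54 mm behind the grasp point. The pads swing forward as they close: fully open they stand 13 mm farther back than shut.
Start: joints at [1.038, 0.591, 0.048, 1.609, -0.033, 0.943, -0.034], TCP at [0.308, -0.656, 0.231] pointing down, gripper open.
Joint ranges: [-2.69, 2.69], [-0.47, 2.24], [-1.27, 1.36], [0.19, 2.51], [-1.53, 4.68], [0.08, 2.07], [-3.09, 3.09]. Speed limits (rad/s): [2.57, 2.57, 3.14, 3.14, 3.14, 3.14, 3.14].

### API

Orientations are given as a unit quaternion [x, y, z, w].
In Python, from bench import read_state, viewer, order, r gives the robot as it stands.
- The arm moves only by the tool play_rows, never from a script. Its argument "commands" is one flat list of numbers, 5 for each row, row after row: the gripper command: -1 is fully open, 1 is shut, values between are in proportion, then the shift along the tool's x, y, z in mm, then the turn about the tool's z in rad. In form: [jaw, tx, ty, tz, yaw, jaw, tx, ty, tz, yaw, ...]. A call has 1 to 20 rows; each row shifts and turns the commanded pose from where the row before left it, along the tool's axes as they then stand; what a row does not reach is not made up. A row lasts 1/12 s, in which the tool goes at most 41.7 mm and 7.16 degrees, less where a joint would pass 70% of its speed; a pose out of reach is approached as far as the arm can. A call is refused whole if a number of a shift passes 41.7 or a number of a turn 0.125, either way. A call with a gripper value outside its range is refused whole. The fingers move at their own pace and stop on an object; "newtons" is the grip in N (left out, the last holds). Time passes only in rows, so rows that do not move let the fingers close. It gives the time, the measured TCP pose, the force, the opening and the grip force at its end, in the units of the state.
- read_state(): the state, without advancing time (a new reading comes with each control period).
- viewer.snapshot(name): name is "scene" or "top"; returns a dict with "image" (384x512x3 uint8, red, green, blue), "mtx" (3x3 intrinsics, pixels), "world_to_cam" (4x4, takes a point from world to camera coordinates). Camera axes: x right, y up, looking along -z (the intrinsics and any distortion apply to the point x, -y, -z); pixel columns grow to the right and rows downward; lengths in m; the calibration is good to about 2 mm. A picture is of the moment at which its call begins. There is no depth.
- order.sign_off(): hands the job in; it is judged then, once.
Trained networks look in a picture, given as the dict that the camera call returned (one of the last four; its "shot" number tells which), for a name from the list of things; names that differ only in an ending like _2 or _b are one class to them, and where a whole thing is asked for, a point or a joint stands for the part that bears it (a point fixed in the world has none). Each returns a list of dicts, best first, with "conf" (0 to 1); they miss things now and then, are a little off and sometimes report something else, mostly with a low value. They report only what shows in the picture. A call takes as long as a camera call. They do not tell look-alikes from the thing itself.
- viewer.search_frame(query, picture): "centre" ([x, y, z] in m, in world coordinates, good to about 4 mm: the middle of the surface that is visible of it).
- viewer.trace(query, picture): "pixels" (384x512 bool, what is visible of it).
The state is a dict: "time_s": time; "joints": joint angles; "qvel": joint speeds; "joint_efforts": joint torques, N m; "position": TCP position; "tcp_rot": TCP orientation; "ft_force": force on the tool from outside, world axes, zero at the start; "wrist_torque": the same for the moment, N m; "finger_gap": opening from 0.0 (shut) to 1.0 (fully open); "gripper_force": force on a finger pad.
Only numpy, scipy, OpenCV 4.12 (cv2) and the standard library are available. Lean on these libraries where they do the work, as an engineer would, in place of code of your own. Each camera call takes 0.05 s, during which the arm holds its last target. There are 200 camera calls.

## Working session

There is one attempt and no reset: what is moved stays moved. The work goes in short steps, Python scripts to look and compute and a tool call to move; the robot and the scene stay as the last step left them, time stands still between calls to the robot, and variables do not carry over. Pictures are saved under pics/ and viewed, at most 10 in all, crops included, and the job is handed in when it is done.

Besides the shell and the picture viewer there is one more tool, called as name(argument=value, ...), one argument or row to a line, values as JSON. play_rows: Moves the arm, as the interface text tells. Its arguments: {"type":"object","properties":{"commands":{"type":"array","items":{"type":"number"}},"newtons":{"type":"number"}},"required":["commands"]}

```bash
mkdir -p pics; ls; python3 - <<'E'
from bench import read_state, viewer, order, r
import cv2, numpy as np
s=read_state(); print(s['time_s'],s['position'],s['tcp_rot'],s['finger_gap'],r.tcp_to_grasp)
for n in ('scene','top'):
    p=viewer.snapshot(n); cv2.imwrite(f'pics/{n}0.png',p['image'][:,:,::-1])
    W=np.array(p['world_to_cam']);print(n,p.keys(),np.round(p['mtx'],1).tolist(),np.round(-W[:3,:3].T@W[:3,3],3))
    for q in ('long_can','cradle','tall_stand','short_can'):
        for d in viewer.search_frame(q,p):print(q,np.round(d['centre'],3),round(d['conf'],2))
E
```

```text
pics
0.0 [ 0.30765825 -0.65556498  0.23013742] [ 9.76019910e-01  2.17678355e-01 -2.99784319e-04 -1.08599876e-03] 0.998815209755025 0.0187
scene dict_keys(['image', 'mtx', 'world_to_cam', 'shot']) [[406.8, 0.0, 256.1], [0.0, 406.8, 188.7], [0.0, 0.0, 1.0]] [ 1.307 -0.084  0.624]
long_can [ 0.388 -0.124  0.032] 0.97
long_can [0.555 0.014 0.087] 0.85
long_can [0.876 0.022 0.041] 0.62
long_can [0.697 0.165 0.036] 0.61
long_can [0.369 0.13  0.033] 0.56
cradle [0.543 0.01  0.007] 0.69
tall_stand [0.548 0.214 0.011] 0.92
short_can [0.718 0.042 0.037] 0.8
top dict_keys(['image', 'mtx', 'world_to_cam', 'shot']) [[487.8, 0.0, 259.4], [0.0, 487.8, 186.4], [0.0, 0.0, 1.0]] [0.408 0.006 1.076]
long_can [0.358 0.124 0.042] 0.92
long_can [ 0.374 -0.124  0.042] 0.88
long_can [0.678 0.165 0.039] 0.81
long_can [0.851 0.026 0.042] 0.68
long_can [0.509 0.011 0.083] 0.65
cradle [0.459 0.01  0.006] 0.57
tall_stand [0.542 0.211 0.01 ] 0.79
short_can [0.71  0.05  0.024] 0.84
short_can [0.455 0.01  0.008] 0.72
```

View pics/scene0.png

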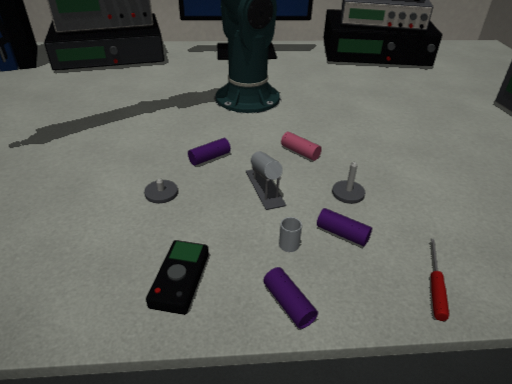

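View pics/top0.png

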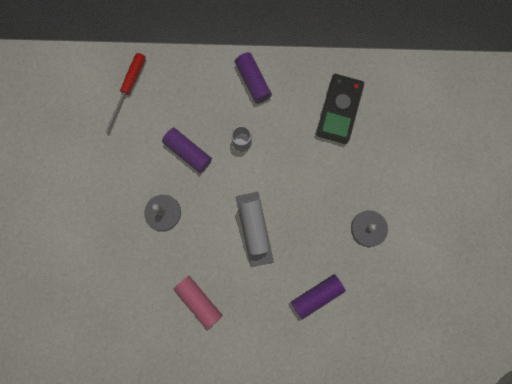

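Candidates for long_can in the scene view: purple (209,151), pink (301,146), purple (344,227), purple (290,297), and bare metal in the cradle (266,166). I choose the metal one. The tall peg stands at (349,185). The one at (161,190) is the short-peg bystander. Next comes the pose fit and a close crop.

```bash
cat > h.py <<'E'
import cv2, numpy as np
from bench import read_state, viewer, order, r
from scipy.optimize import minimize
from scipy.spatial.transform import Rotation as R
def proj(p,X):
    W=np.array(p['world_to_cam']);c=np.atleast_2d(X)@W[:3,:3].T+W[:3,3];c=c*[1,-1,-1]
    q=c@np.array(p['mtx']).T;return q[:,:2]/q[:,2:]
def ray(p,uv,z):
    W=np.array(p['world_to_cam']);o=-W[:3,:3].T@W[:3,3]
    d=np.c_[np.atleast_2d(uv),np.ones(len(np.atleast_2d(uv)))]@np.linalg.inv(p['mtx']).T*[1,-1,-1]@W[:3,:3]
    return o+d*((z-o[2])/d[:,2:])
def can_pts(mid,axis,L=.11,rad=.022):
    u=np.cross(axis,[0.3,0.5,.8]);u/=np.linalg.norm(u);v=np.cross(axis,u);t=np.linspace(0,2*np.pi,40)[:,None]
    c=rad*(np.cos(t)*u+np.sin(t)*v);return np.r_[mid+axis*L/2+c,mid-axis*L/2+c]
def mask_of(p,mid,axis):
    h=cv2.convexHull(proj(p,can_pts(mid,axis)).astype(np.float32))
    m=np.zeros((384*4,512*4),np.uint8);cv2.fillConvexPoly(m,np.round(h*4+1.5).astype(np.int32),255)
    return cv2.resize(m,(512,384),interpolation=cv2.INTER_AREA)/255.
E
python3 - <<'E'
from h import *
S=viewer.snapshot('scene');T=viewer.snapshot('top')
ms={}
def pick(q,p,uv):
    best=None
    for d in viewer.trace(q,p):
        ys,xs=np.nonzero(d['pixels']);c=np.array([xs.mean(),ys.mean()])
        if np.linalg.norm(c-uv)<15 and best is None: best=d['pixels'];print(q,c.round(1),len(xs),round(d['conf'],2))
    return best
mS=pick('long_can',S,(266,168));mT=pick('long_can',T,(254,225))
def ax(yaw,t=np.radians(20)): return np.array([np.cos(t)*np.cos(yaw),np.cos(t)*np.sin(yaw),-np.sin(t)])
def cost(v,parts=False):
    c=[np.abs(mask_of(p,np.array([v[0],v[1],.072]),ax(v[2]))-m).sum() for p,m in ((S,mS),(T,mT)) if m is not None]
    return c if parts else sum(c)
b=min((minimize(cost,[x,.011,np.pi+y],method='Nelder-Mead',options=dict(initial_simplex=np.array([[x,.011,np.pi+y],[x+.01,.011,np.pi+y],[x,.02,np.pi+y],[x,.011,np.pi+y+.1]]),xatol=1e-5)) for x in(.49,.51) for y in (0,.2)),key=lambda o:o.fun)
print('can mid',b.x.round(4),b.fun,cost(b.x,1))
np.save('can.npy',b.x)
for p,uv in ((S,(349,190)),(T,(162,212))):
    m=pick('tall_stand',p,uv)
    if m is None: continue
    k=cv2.morphologyEx(m.astype(np.uint8),cv2.MORPH_OPEN,np.ones((9,9),np.uint8)) if p is S else m.astype(np.uint8)
    c=max(cv2.findContours(k,0,cv2.CHAIN_APPROX_NONE)[0],key=len)[:,0].astype(np.float32)
    X=ray(p,c,.008)[:,:2].astype(np.float32);print('stand',cv2.minEnclosingCircle(X),cv2.fitEllipse(X))
crop=S['image'][115:225,210:380,::-1].copy();crop=cv2.resize(crop,None,fx=4,fy=4,interpolation=cv2.INTER_CUBIC)
P=proj(S,can_pts(np.array([b.x[0],b.x[1],.072]),ax(b.x[2])))
for u in P: cv2.circle(crop,tuple(((u-[210,115])*4+1.5).astype(int).tolist()),1,(0,255,0),-1)
cv2.imwrite('pics/crop1.png',crop)
E
```

```text
long_can [266.9 165.3] 551 0.84
long_can [253.9 225.5] 1154 0.77
can mid [0.5125 0.0122 3.3658] 116.25490196078431 [np.float64(46.71764705882353), np.float64(69.53725490196078)]
tall_stand [349.2 188.2] 693 0.9
stand ((0.5373345613479614, 0.2143252193927765), 0.050772856920957565) ((0.5419753789901733, 0.21665312349796295), (0.07179487496614456, 0.09488943964242935), 59.482582092285156)
tall_stand [162.5 212.3] 1078 0.93
stand ((0.5434979796409607, 0.21410419046878815), 0.041647158563137054) ((0.5433647632598877, 0.21454326808452606), (0.0787467285990715, 0.0811508446931839), 124.22193145751953)
```

View pics/crop1.png

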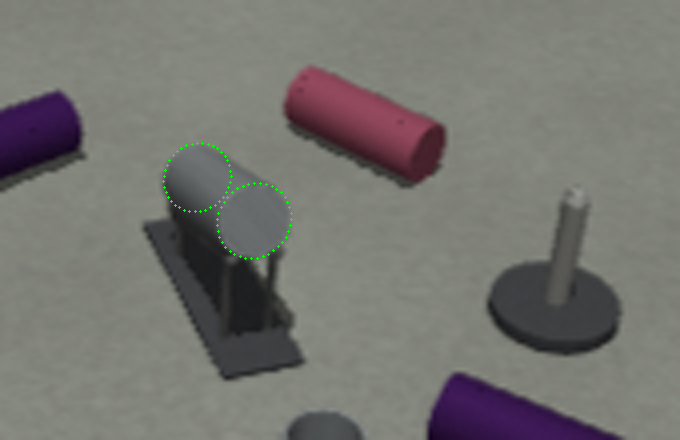

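The crop shows the bare metal can in the cradle at scene (266,166), with its closed end towards the camera, and the fit lies on its outline. The tall peg is at (349,185). I move above the can now.

play_rows(
  commands=[-1,0,0,0,0.1075,-1,0,0,0,0.1075,-1,10,-16,0,0,-1,20,-32,0,0,-1,20,-32,0,0,-1,20,-32,0,0,-1,20,-32,0,0,-1,20,-32,0,0,-1,20,-32,0,0,-1,20,-32,0,0,-1,20,-32,0,0,-1,20,-32,0,0,-1,20,-32,0,0,-1,20,-32,0,0,-1,20,-32,0,0,-1,20,-32,0,0,-1,20,-32,0,0,-1,20,-32,0,0,-1,20,-32,0,0,-1,20,-32,0,0],
  newtons=20,
)

```text
time_s: 2.47
position: [0.5255, -0.0308, 0.2317]
tcp_rot: [0.994, 0.112, 0.0, 0.0]
ft_force: [0.7, -0.3, 0.1]
finger_gap: 0.998
gripper_force: 0.0
```

```bash
cat >> h.py <<'E'
def delta(target):
    s=read_state();M=R.from_quat(s['tcp_rot']);x=M.as_matrix()
    print('t',round(s['time_s'],2),'pos',s['position'].round(4),'xdir',round(np.arctan2(x[1,0],x[0,0]),4),'z',x[:,2].round(3),'gap',round(s['finger_gap'],3),'grip',round(float(s['gripper_force']),1),'F',np.round(s['ft_force'],1),'T',np.round(s['wrist_torque'],2))
    print('delta mm tool',(M.inv().apply(np.array(target)-s['position'])*1000).round(1))
E
python3 -c "
from h import *
delta([.540,.0185,.060])"
```

```text
t 2.47 pos [ 0.5255 -0.0308  0.2317] xdir 0.2238 z [ 0.001 -0.    -1.   ] gap 0.998 grip 0.0 F [ 0.7 -0.3  0.1] T [-0.02 -0.07  0.02]
delta mm tool [ 25.  -44.9 171.7]
```

play_rows(
  commands=[-1,12.5,-22.5,0,0,-1,12.5,-22.4,0,0,-1,0,0,20,0,-1,0,0,30,0,-1,0,0,30,0,-1,0,0,15,0,-1,0,0,0,0],
)

```text
time_s: 3.05
position: [0.5369, 0.0167, 0.1333]
tcp_rot: [0.994, 0.112, -0.003, -0.0]
ft_force: [-0.3, -0.8, 0.2]
finger_gap: 0.998
gripper_force: 0.0
```

```bash
python3 -c "
from h import *
delta([.540,.0185,.060])"
```

```text
t 3.05 pos [0.5369 0.0167 0.1333] xdir 0.2242 z [-0.007 -0.001 -1.   ] gap 0.998 grip 0.0 F [-0.3 -0.8  0.2] T [-0.02  0.03  0.03]
delta mm tool [ 3.9 -1.  73.2]
```

play_rows(
  commands=[-1,2,-0.5,18,0,-1,1,-0.5,25,0,-1,0,0,20,0,-1,0,0,10,0,-1,0,0,0,0,-1,0,0,0,0],
)

```text
time_s: 3.55
position: [0.5426, 0.0183, 0.0639]
tcp_rot: [0.994, 0.112, 0.0, 0.0]
ft_force: [-0.5, -1.5, -0.1]
finger_gap: 1.001
gripper_force: 0.0
```

```bash
python3 -c "
from h import *
delta([.540,.0185,.060])
p=viewer.snapshot('scene');cv2.imwrite('pics/pre.png',cv2.resize(p['image'][90:230,190:390,::-1],None,fx=4,fy=4,interpolation=2))"
```

```text
t 3.55 pos [0.5426 0.0183 0.0639] xdir 0.2237 z [ 0.001  0.    -1.   ] gap 1.001 grip 0.0 F [-0.5 -1.5 -0.1] T [-0.   -0.07  0.04]
delta mm tool [-2.5 -0.7  3.9]
```

View pics/pre.png

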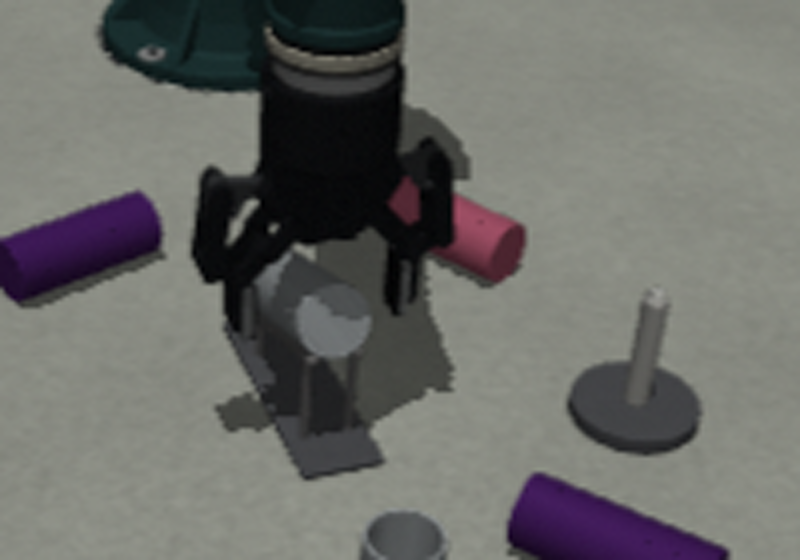

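The fingers straddle the can at crop (320,290), clear on both sides. I go 3 mm lower and close lightly.

play_rows(
  commands=[-1,-1,-0.5,3,0,-1,0,0,0,0,1,0,0,0,0,1,0,0,0,0,1,0,0,0,0,1,0,0,0,0,1,0,0,0,0,1,0,0,0,0],
  newtons=20,
)

```text
time_s: 4.27
position: [0.5412, 0.0188, 0.0607]
tcp_rot: [0.994, 0.112, 0.0, -0.0]
ft_force: [-1.3, 1.7, 5.8]
finger_gap: 0.513
gripper_force: 20.0
```

```bash
python3 -c "
from h import *
delta([.540,.0185,.060])"
```

```text
t 4.27 pos [0.5412 0.0188 0.0607] xdir 0.224 z [ 0.  0. -1.] gap 0.513 grip 20.0 F [-1.3  1.7  5.8] T [0.08 0.19 0.03]
delta mm tool [-1.2  0.1  0.7]
```

play_rows(
  commands=[1,0,0,-5,0,1,0,0,-15,0,1,0,0,-25,0,1,0,0,-30,0,1,0,0,-30,0,1,0,0,-20,0,1,0,0,-10,0,1,0,0,0,0,1,0,0,0,0],
)

```text
time_s: 5.02
position: [0.5405, 0.0185, 0.1948]
tcp_rot: [0.994, 0.112, -0.0, 0.0]
ft_force: [-1.0, 1.2, -1.9]
finger_gap: 0.511
gripper_force: 20.9
```

```bash
cat >> h.py <<'E'
def tilt(name=None,th0=20,dz=.022,box=None):
    """fit can tilt (deg below level), and in-plane offset of can middle, in hand frame"""
    s=read_state();M=R.from_quat(s['tcp_rot']).as_matrix();S=viewer.snapshot('scene');T=viewer.snapshot('top')
    mx=-M[:,0]
    def pose(v):
        t=np.radians(v[0]);a=np.cos(t)*mx+np.array([0,0,-np.sin(t)]);g=s['position']+np.array([0,0,dz+v[2]/1000])
        return g+a*(.055-v[1]/1000),a
    ms=[]
    for p in (S,T):
        for d in viewer.trace('long_can',p):
            ys,xs=np.nonzero(d['pixels']);c=np.array([xs.mean(),ys.mean()])
            if np.linalg.norm(c-proj(p,s['position'])[0])<45 and not any(q is p for q,_ in ms):ms.append((p,d['pixels']));print('mask',c.round(),len(xs),round(d['conf'],2))
    def cost(v):
        c=0
        for p,m in ms:
            q=mask_of(p,*pose(v)); c+=np.abs(q-m)[m|(q<.5)].sum()+.25*np.abs(q-m)[~m&(q>=.5)].sum()
        return c
    if ms:
        o=min((minimize(cost,[t,22,0],method='Nelder-Mead',options=dict(initial_simplex=[[t,22,0],[t+10,22,0],[t,30,0],[t,22,5]])) for t in (th0,th0+25,th0+50)),key=lambda o:o.fun)
        print('tilt,d,dz',o.x.round(1),'cost',round(o.fun))
    if name:
        c=proj(S,s['position'])[0].astype(int);y,x=max(c[1]-70,0),max(c[0]-70,0)
        cv2.imwrite(name,cv2.resize(S['image'][y:y+150,x:x+150,::-1],None,fx=4,fy=4,interpolation=2));print('crop at',x,y)
E
python3 -c "
from h import *
delta([.540,.0185,.060]);tilt('pics/lift.png')"
```

```text
t 5.02 pos [0.5405 0.0185 0.1948] xdir 0.2237 z [-0.001 -0.    -1.   ] gap 0.511 grip 20.9 F [-1.   1.2 -1.9] T [ 0.07 -0.03  0.04]
delta mm tool [-4.000e-01 -1.000e-01  1.348e+02]
mask [301. 145.] 618 0.89
tilt,d,dz [   11.4 -1329.4   276.1] cost 618
crop at 202 54
```

View pics/lift.png

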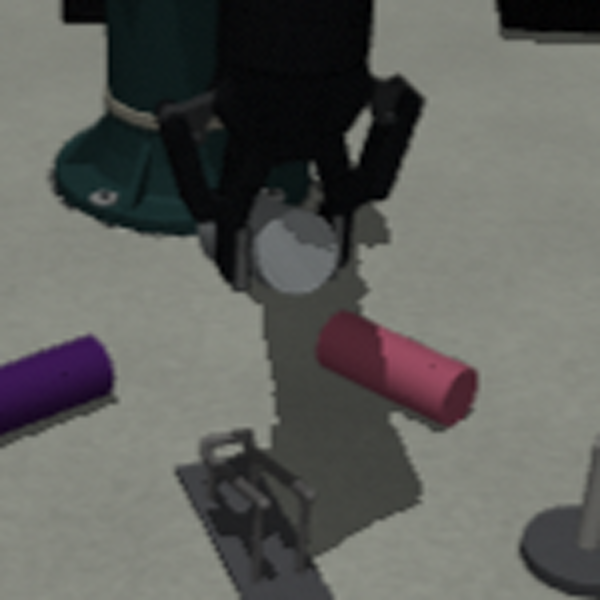

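The can is lifted, with its closed end at crop (295,250), and the cradle is empty. It didn't swing, so I'll lever it upright by hooking its lower inner rim on the tall peg. I carry it over to the +x side of the peg.

play_rows(
  commands=[1,6,-9,0,0,1,12,-16,0,0,1,15,-21,0,0,1,15,-21,0,0,1,15,-21,0,0,1,15,-21,0,0,1,15,-21,0,0,1,15,-21,0,0,1,15,-20,0,0,1,10,-13,0,0,1,5,-7,0,0,1,0,0,0,0,1,0,0,0,0],
)

```text
time_s: 6.3
position: [0.6325, 0.2353, 0.1944]
tcp_rot: [0.994, 0.112, -0.001, 0.001]
ft_force: [-0.4, -1.1, -2.7]
finger_gap: 0.514
gripper_force: 20.9
```

```bash
sed -i 's/<45 and not/<45 and S["image"][d["pixels"]].std() >=0 and np.ptp(p["image"][d["pixels"]].mean(0))<25 and not/' h.py; python3 -c "
from h import *
delta([.633,.235,.110]);tilt('pics/peg1.png')"
```

```text
t 6.3 pos [0.6325 0.2353 0.1944] xdir 0.2244 z [-0.002 -0.001 -1.   ] gap 0.514 grip 20.9 F [-0.4 -1.1 -2.7] T [-0.03 -0.06  0.02]
delta mm tool [ 0.6  0.3 84.4]
mask [382. 135.] 714 0.95
mask [139. 172.] 1174 0.72
tilt,d,dz [22.6 22.2 -0.6] cost 256
crop at 314 75
```

View pics/peg1.png

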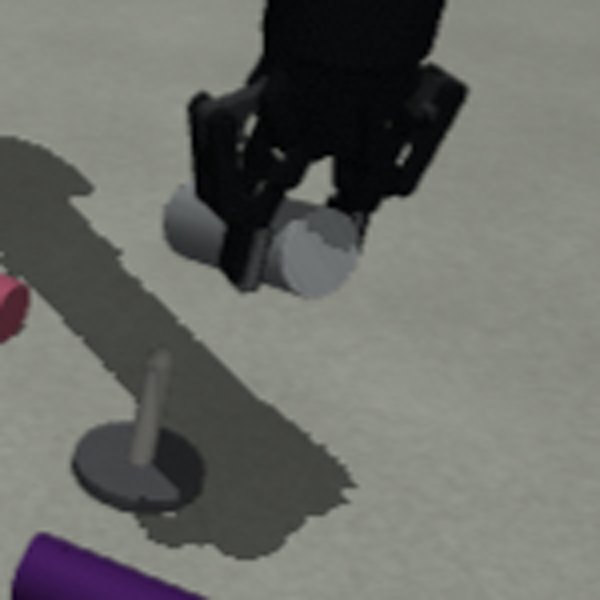

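The fit gives a tilt of 22.6° with the grip 22 mm from the closed end. The peg, tip at crop (158,355), lies ahead of the mouth. I descend, then lever the first part.

play_rows(
  commands=[1,0,0,10,0,1,0,0,20,0,1,0,0,26,0,1,0,0,20,0,1,0,0,10,0,1,0,0,0,0,1,-5,0,0,0,1,-5,0,0,0,1,-4,0,-4.5,0,1,-4,0,-4.5,0,1,-6,0,-5,0,1,-6,0,-5,0,1,0,0,0,0],
)

```text
time_s: 7.58
position: [0.605, 0.2291, 0.131]
tcp_rot: [0.994, 0.112, 0.002, -0.001]
ft_force: [3.9, 0.5, 0.3]
finger_gap: 0.515
gripper_force: 22.2
```

```bash
python3 -c "
from h import *
delta([.5435+.0629*.975,.2143+.0629*.222,.1495-.022]);tilt('pics/peg2.png')"
```

```text
t 7.58 pos [0.605  0.2291 0.131 ] xdir 0.224 z [ 0.005  0.002 -1.   ] gap 0.515 grip 22.2 F [3.9 0.5 0.3] T [ 0.03 -0.9   0.04]
delta mm tool [-0.4  0.8  3.5]
mask [370. 157.] 571 0.92
mask [150. 193.] 921 0.82
tilt,d,dz [38.2 23.8 -1.7] cost 204
crop at 301 93
```

View pics/peg2.png

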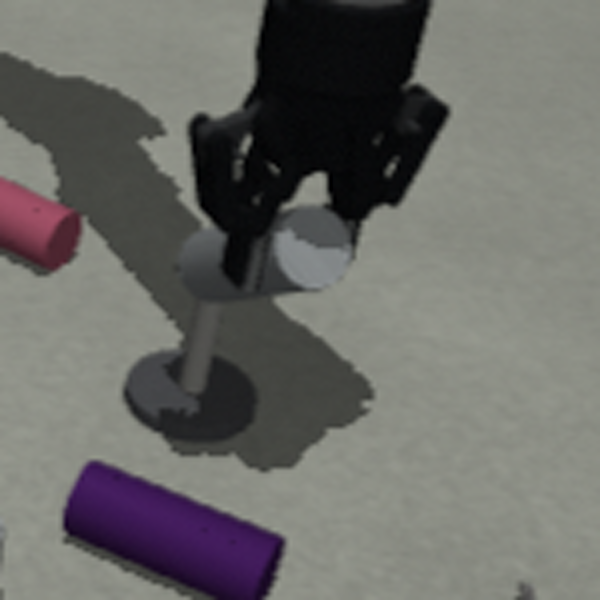

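The levering works: the tilt is now 38°, with the peg at crop (200,340) under the mouth and a side force of 4 N. I continue to upright.

play_rows(
  commands=[1,-7,0,-3,0,1,-7,0,-3,0,1,-7,0,-2.5,0,1,-7,0,-2.5,0,1,-7.5,0,-1.7,0,1,-7.5,0,-1.7,0,1,-8,0,0,0,1,-8,0,0,0,1,-8,0,1,0,1,-7.5,0,1,0,1,0,0,0,0],
)

```text
time_s: 8.7
position: [0.5279, 0.2117, 0.1398]
tcp_rot: [0.994, 0.112, -0.002, 0.0]
ft_force: [1.1, 1.9, -0.9]
finger_gap: 0.518
gripper_force: 24.3
```

```bash
python3 -c "
from h import *
delta([.5435-.0115*.975,.2143-.0115*.222,.166-.022]);tilt('pics/peg3.png',th0=50)"
```

```text
t 8.7 pos [0.5279 0.2117 0.1398] xdir 0.2248 z [-0.005 -0.002 -1.   ] gap 0.518 grip 24.3 F [ 1.1  1.9 -0.9] T [ 0.33 -0.62  0.03]
delta mm tool [ 4.3  1.  -4.3]
mask [355. 145.] 925 0.72
mask [157. 218.] 177 0.54
tilt,d,dz [93.  20.3  4.2] cost 234
crop at 284 71
```

View pics/peg3.png

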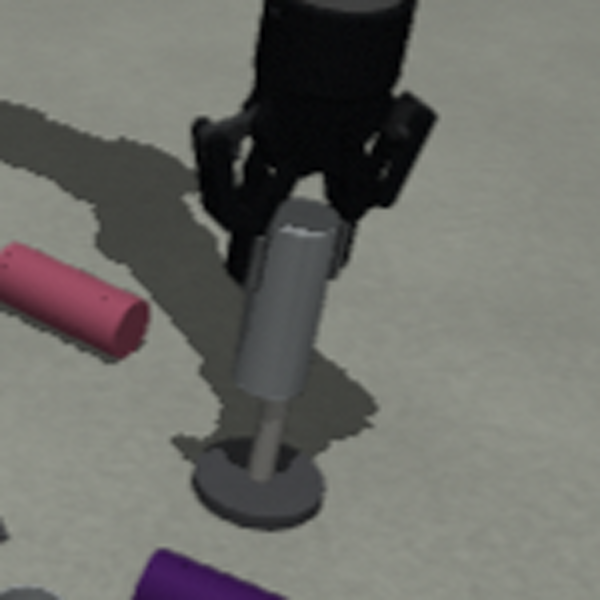

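The can is mouth down on the peg, with its rim at crop (270,395) and its tilt near 90°. I centre it over the peg and lower it.

play_rows(
  commands=[1,5,0.5,0,0,1,5,0.5,0,0,1,4,0,0,0,1,0,0,0,0,1,0,0,5,0,1,0,0,8,0,1,0,0,10,0,1,0,0,10,0,1,0,0,8,0,1,0,0,5,0,1,0,0,2,0,1,0,0,0,0],
)

```text
time_s: 9.9
position: [0.5447, 0.2143, 0.0918]
tcp_rot: [0.994, 0.112, -0.001, 0.0]
ft_force: [0.2, 0.5, -1.9]
finger_gap: 0.517
gripper_force: 24.2
```

```bash
python3 -c "
from h import *
delta([.5435,.2143,.078]);tilt('pics/peg4.png',th0=60)"
```

```text
t 9.9 pos [0.5447 0.2143 0.0918] xdir 0.2239 z [-0.001 -0.001 -1.   ] gap 0.517 grip 24.2 F [ 0.2  0.5 -1.9] T [-0.01  0.02  0.02]
delta mm tool [-1.1 -0.3 13.8]
mask [355. 167.] 810 0.7
mask [161. 213.] 165 0.71
tilt,d,dz [93.  21.5  1.8] cost 190
crop at 283 92
```

play_rows(
  commands=[1,0,0,2,0,1,0,0,2,0,1,0,0,2,0,1,0,0,2,0,1,0,0,1.5,0,1,0,0,1,0,1,0,0,0,0,1,0,0,0,0],
)

```text
time_s: 10.77
position: [0.5451, 0.2144, 0.0821]
tcp_rot: [0.994, 0.112, -0.0, 0.0]
ft_force: [-0.2, 0.7, -1.9]
finger_gap: 0.513
gripper_force: 24.2
```

play_rows(
  commands=[1,0,0,1,0,1,0,0,1,0,1,0,0,1,0,1,0,0,0,0],
)

```text
time_s: 11.1
position: [0.545, 0.2144, 0.079]
tcp_rot: [0.994, 0.112, -0.0, 0.0]
ft_force: [-1.0, -0.0, -1.6]
finger_gap: 0.517
gripper_force: 24.2
```

play_rows(
  commands=[1,0,0,1,0,1,0,0,1,0,1,0,0,0,0],
)

```text
time_s: 11.35
position: [0.545, 0.2144, 0.077]
tcp_rot: [0.994, 0.112, -0.0, 0.0]
ft_force: [-0.6, 0.8, -1.4]
finger_gap: 0.516
gripper_force: 24.2
```

play_rows(
  commands=[1,0,0,1,0,1,0,0,1,0,1,0,0,0,0],
)

```text
time_s: 11.6
position: [0.5453, 0.2145, 0.076]
tcp_rot: [0.994, 0.112, 0.0, -0.0]
ft_force: [-1.6, -1.2, 4.6]
finger_gap: 0.519
gripper_force: 24.6
```

Contact. I press slightly more so the rim sits flat, then check.

play_rows(
  commands=[1,0,0,1,0,1,0,0,0.5,0,1,0,0,0,0],
)

```text
time_s: 11.85
position: [0.5455, 0.2146, 0.0759]
tcp_rot: [0.994, 0.112, 0.0, -0.0]
ft_force: [-3.9, -1.4, 13.8]
finger_gap: 0.517
gripper_force: 25.3
```

```bash
python3 -c "
from h import *
delta([.5435,.2143,.078]);tilt('pics/peg5.png',th0=60)"
```

```text
t 11.85 pos [0.5455 0.2146 0.0759] xdir 0.2237 z [ 0.001  0.    -1.   ] gap 0.517 grip 25.3 F [-3.9 -1.4 13.8] T [-0.33  0.7   0.02]
delta mm tool [-2.  -0.2 -2.1]
mask [354. 173.] 811 0.87
mask [165. 220.] 451 0.25
tilt,d,dz [76.6 19.1 -7.1] cost 574
crop at 282 98
```

View pics/peg5.png

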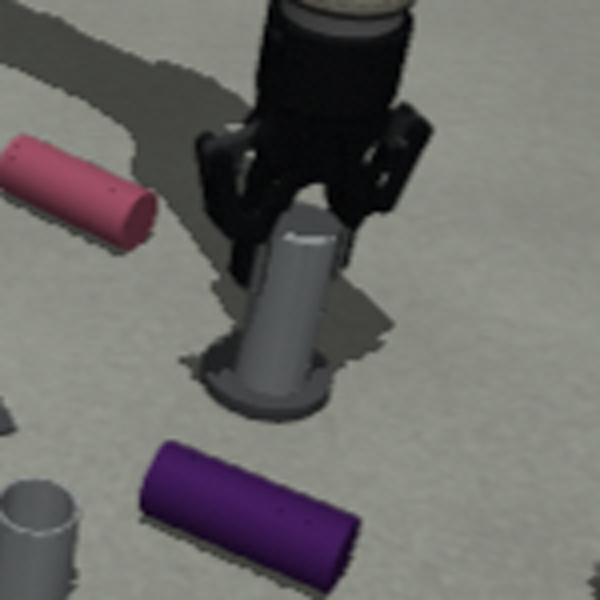

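The rim stands on the base at crop (270,390) with 14 N of preload. I relieve it, open and retract straight up.

play_rows(
  commands=[1,0,0,-1,0,1,0,0,-0.3,0,0,0,0,0,0,-0.1,0,0,0,0,-0.3,0,0,0,0,-0.6,0,0,0,0,-1,0,0,0,0,-1,0,0,0,0,-1,0,0,0,0,-1,0,0,0,0,-1,0,0,-5,0,-1,0,0,-15,0,-1,0,0,-25,0,-1,0,0,-30,0,-1,0,0,-30,0,-1,0,0,-20,0,-1,0,0,0,0,-1,0,0,0,0],
)

```text
time_s: 13.55
position: [0.5459, 0.2148, 0.2016]
tcp_rot: [0.994, 0.112, 0.002, -0.001]
ft_force: [-0.6, 0.4, 0.4]
finger_gap: 0.998
gripper_force: 0.0
```

```bash
python3 - <<'E'
from h import *
delta([.5435,.2143,.078])
S=viewer.snapshot('scene');T=viewer.snapshot('top')
for p in (S,T):
    for d in viewer.search_frame('long_can',p):print(np.round(d['centre'],3),round(d['conf'],2))
    print('short',[np.round(d['centre'],3) for d in viewer.search_frame('short_can',p)][:2])
cv2.imwrite('pics/end.png',cv2.resize(S['image'][90:270,250:450,::-1],None,fx=3,fy=3,interpolation=2))
for n,mid in (('home',[.5435,.2143,.067]),):
    d=[t['pixels'] for t in viewer.trace('long_can',S)]
    q=mask_of(S,np.array(mid),np.array([0,0,-1.]));print('IoU',max(((q>.5)&m).sum()/((q>.5)|m).sum() for m in d))
E
```

```text
t 13.55 pos [0.5459 0.2148 0.2016] xdir 0.2238 z [ 0.003  0.001 -1.   ] gap 0.998 grip 0.0 F [-0.6  0.4  0.4] T [ 0.    0.   -0.07]
delta mm tool [ -2.9   0.  123.6]
[ 0.39  -0.125  0.034] 0.86
[0.568 0.212 0.082] 0.83
[0.696 0.166 0.04 ] 0.82
[0.367 0.13  0.033] 0.74
[0.873 0.021 0.04 ] 0.58
short [array([0.717, 0.042, 0.04 ])]
[ 0.373 -0.126  0.041] 0.91
[0.674 0.163 0.04 ] 0.85
[0.36  0.124 0.04 ] 0.82
[0.849 0.025 0.038] 0.81
[0.541 0.207 0.119] 0.65
short [array([0.711, 0.046, 0.025])]
IoU 0.8047034764826176
```

View pics/end.png

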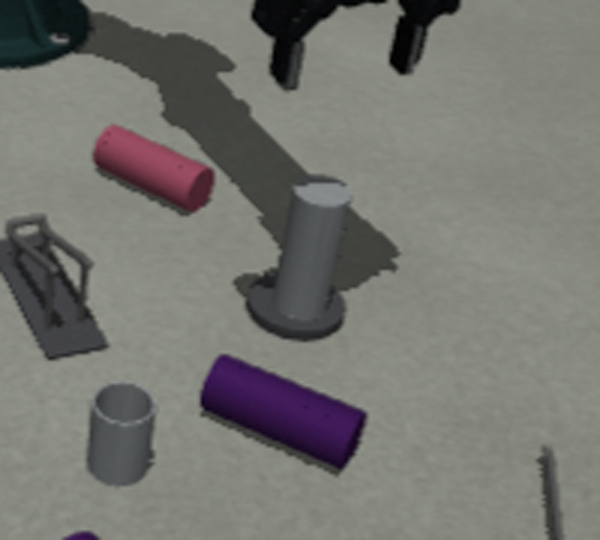

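The can stands mouth down on the base at crop (310,260) and nothing touches it. The short can at (120,435) hasn't moved. I hand in.

```bash
python3 -c "
from bench import order
print(order.sign_off())"
```

```text
the job is handed in; nothing more can be done
None
```

The long can stands mouth down over the tall peg, lowered slowly until its rim rested on the base, and the short can is where it was; I handed the job in at about 13.7 s, and no verdict came back.

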